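# Gauge a blind hole with a depth rod and set the index pin to the reading

### The job

Take the yellow-headed depth rod from the rack and slide it into the bore of the aluminium block, past the drag of the spring balls, until it truly bottoms, without ramming the bottom. Let go of it there, then draw up the red-headed index pin beside the block until its top is level with the top of the rod, so that the pin keeps the reading. Leave the other things on the bench where they are.

Things in the scene. Friction and masses are not known exactly. Their poses are not given: they have to be found in the camera images.
- gauge: Gauge base, fixed, placed anew each time: dark steel plate 100 x 250 x 12 mm (x, y, z). Origin: centre of its underside; z up. At local y = +65 mm an aluminium block 64 x 64 mm, its top 90 mm above the table, with a blind bore; at local y = -65 mm a grey round sleeve (36 mm wide, top 90 mm high) that carries the red-headed index pin. Blue clamps beside the block.
- bore_mouth (a point): Centre of the mouth of the vertical blind bore, 16 mm wide, atop the block, 90 mm above the table. Depth 24 to 66 mm, different each time. Two brass spring balls in the wall 12 mm down grip the rod: sliding past them takes some 2 to 8 N; it does not fall in by its weight. The bottom is firm (10 N/mm), no more than 20 N on it; its block, plug_c0, is centred 5 mm below its face.
- rod: Depth rod, loose, about 110 to 170 g, hanging upright by its flange in one of the rack's holes. Steel shaft 14 mm wide, 85 mm long, its foot tapering over 8 mm to 8 mm at the tip; flange 32 mm wide from 85 to 91 mm; yellow round grip with black rings, 26 mm wide, from 91 mm to the flat top at 133 mm. Origin: centre of the tip; z along the rod to the grip.
- rod_tip (a point): Centre of the rod's tip (the body's origin).
- rod_top (a point): Centre of the flat top of the rod's yellow grip, 133 mm above the tip.
- pin (a joint): Height of the index pin above its lowest position (m, 0 to 0.08, up). Red round head 26 mm wide, 36 mm tall, on a 12 mm steel shaft with black rings every 10 mm, sliding vertically in the grey sleeve with about 4 N of friction; stays where it is left. At 0 the top of the head is 135 mm above the table. Starts between 0 and 0.012.
- pin_top (a point): Centre of the flat top of the red index pin's head; 135 mm above the table plus the joint value.
- rack: Plywood tool rack, fixed but placed differently each time: base 90 x 210 mm, top plate 70 x 190 mm whose upper face is 105 mm above the table, on two end legs. Two through holes 17 mm wide at local y = +48 and -48 mm hold the depth rod and the punch, in either order. Origin: centre of its underside; z up.
- punch: Leather punch, loose, of the same shape as the depth rod but with a wooden (pale tan) grip, brass flange and dark shaft, hanging in the rack's other hole. Origin: its tip. Leave it.
- hammer: Hammer with yellow handle, 260 mm long, lying on the table. Bystander.
- drill: Yellow cordless drill with black battery, lying on its side, about 250 mm long, 67 mm high. Bystander.
- spool_red: Red thread spool, 46 mm wide, 54 mm tall, standing. Bystander.
- spool_amber: Orange thread spool, 46 mm wide, 54 mm tall, standing. Bystander.
- bin: Purple open plastic bin 160 x 130 x 100 mm. Bystander.
- heel_plate: Black rubber sole blank 210 x 75 x 12 mm, lying flat. Bystander.

How it is judged:
On the way, in this order (a step that is already met when the one before it is completed fails the run):
1. the depth rod is in the bore and on its bottom (distance between rod_tip and plug_c0 below 0.0075 m and angle between rod's own z axis and vertical below 0.12 rad), for 0.2 s.
2. the index pin's top is level with the rod's top (z of rod_top in the frame of pin_top between -0.004 and 0.004 m), for 0.2 s.
At the end, for the whole second after the job is handed in: The depth rod stands released in the bore with its tip on the bottom (gap under 2.5 mm), upright within 0.12 rad and at rest, and the index pin's top is level with the rod's top within 4 mm (all of step 1 and all of step 2 and linear speed of rod below 0.02 m/s); the robot touches nothing.
It fails at once if the bottom of the bore was pressed with more than 20 N (contact force between rod and plug_c0 above 20 N).
It fails at once if the depth rod was tipped over or dropped (angle between rod's own z axis and vertical above 0.7 rad).
It fails at once if another thing on the bench was moved by more than 30 mm (distance of any of punch, hammer, drill, spool_red, spool_amber, bin, heel_plate from where it was at the start of the episode above 0.03 m).
It also fails if it takes over 70 s, if anything falls off the work surface, if the arm or the gripper's body presses on something with over 40 N, if the wrist force passes 120 N, or if a joint passes its speed limit or range.

### The arm

A 6-joint arm with a two-finger parallel gripper is mounted at the origin on the work surface. World frame = base frame: x ahead of the robot, y to its left, z up, the work surface at z = 0. Lengths are in m, angles in rad, forces in N, time in s.
With the tool pointing down it reaches from about 0.225 to 0.875 m from the base axis. Payload 3.4 kg.
Tool frame: the origin (TCP) lies midway between the tips of the shut fingers; the grasp point (between the pads) lies 19 mm behind it (manip.grip_point_offset is the distance from the TCP to the grasp point, in m); z points along the fingers, y is the line along which they close (so a half turn about z gives the same grasp; the last joint's range is limited). The gripper opens to 85 mm and grips with 20 to 120 N. Pads are 22 mm wide; open, the fingers measure 114 mm over their backs; the gripper's body (76 mm by 85 mm) begins 54 mm behind the grasp point. The pads swing forward as they close: fully open they stand 13 mm farther back than shut.
Start: joints at [-0.121, 0.276, 1.505, -0, 1.361, -0.121], TCP at [0.575, -0, 0.231] pointing down, gripper open.
Joint ranges: [-2.89, 2.89], [-0.75, 2.08], [0.22, 2.7], [-1.18, 4.32], [0.11, 2.71], [-2.7, 2.7]. Speed limits (rad/s): [2.57, 2.57, 3.14, 3.14, 3.14, 3.14].

### API

Orientations are given as a unit quaternion [w, x, y, z].
In Python, from rig import manip gives the robot as it stands.
- The arm moves only by the shell command python3 -m handwheel 'ROWS' [FORCE]. ROWS is JSON, a list of rows, each an object with "translation": the shift along the tool's x, y, z in m, a list of three; "angular": the turn, a rotation vector about the tool's x, y, z in degrees, a list of three; "hand": the closure, from 0 (fully open) to 1 (shut). A call has 1 to 10 rows; each row shifts and turns the commanded pose from where the row before left it, along the tool's axes as they then stand; what a row does not reach is not made up. A row lasts 1/12 s, in which the tool goes at most 41.7 mm and 7.16 degrees, less where a joint would pass 70% of its speed; a pose out of reach is approached as far as the arm can. A call with a gripper value outside its range is refused whole. The fingers move at their own pace and stop on an object; FORCE is the grip in N (left out, the last holds). Time passes only in rows, so rows that do not move let the fingers close. It gives the time, the measured TCP pose, the force, the opening and the grip force at its end, in the units of the state.
- manip.get_state(): the state, without advancing time (a new reading comes with each control period).
- manip.get_image(name): name is "scene" or "side" or "wrist"; returns the picture (420x560x3 uint8, red, green, blue); there is no depth.
- manip.camera_info(name): a dict with "camera_matrix" (3x3 intrinsics, pixels), "eye" and "orientation" of the camera in the world; the wrist camera has in their place "tool_from_camera" (4x4, takes a point from camera to tool coordinates, whose origin is the TCP and whose axes are the flange's). Camera axes: x right, y down, z forward; pixel columns grow to the right and rows downward; lengths in m; the calibration is good to about 2 mm. A picture is of the moment at which its call begins: read the wrist's pose just before it. camera_info takes no time and is no camera call.
- manip.sign_off(): hands the job in; it is judged then, once.
The state is a dict: "clock": time; "qpos": joint angles; "qd": joint speeds; "effort": joint torques, N m; "position": TCP position; "ee_rot": TCP orientation; "contact_force": force on the tool from outside, world axes, zero at the start; "moment": the same for the moment, N m; "width": finger opening in m; "gripper_force": force on a finger pad.
Only numpy, scipy, OpenCV 4.12 (cv2) and the standard library are available. Lean on these libraries where they do the work, as an engineer would, in place of code of your own. Each camera call takes 0.05 s, during which the arm holds its last target. There are 200 camera calls.

## Working session

There is one attempt and no reset: what is moved stays moved. The work goes in short steps, Python scripts to look and compute and a shell command to move; the robot and the scene stay as the last step left them, time stands still between calls to the robot, and variables do not carry over. Pictures are saved under pics/ and viewed, at most 10 in all, crops included, and the job is handed in when it is done.

```bash
mkdir -p pics
cat > h.py <<'E'
import numpy as np, cv2
from rig import manip
from scipy.spatial.transform import Rotation as R
def rot(q): return R.from_quat(np.r_[q[1:],q[0]]).as_matrix()
def cam(name,st=None):
    c=manip.camera_info(name); K=np.array(c["camera_matrix"])
    if name=="wrist":
        T=np.array(c["tool_from_camera"]); st=st or manip.get_state(); Q=rot(st["ee_rot"])
        return K,np.array(st["position"])+Q@T[:3,3],Q@T[:3,:3]
    o=np.array(c["orientation"]); 
    return K,np.array(c["eye"]),(rot(o) if o.size==4 else o)
def ray(cm,u,v):
    K,e,Q=cm; d=Q@np.linalg.solve(K,[u,v,1.]); return e,d
def onz(cm,u,v,z):
    e,d=ray(cm,u,v); return e+d*(z-e[2])/d[2]
def proj(cm,p):
    K,e,Q=cm; q=K@(Q.T@(np.array(p)-e)); return q[:2]/q[2]
def tri(a,b):
    A=[];y=[]
    for e,d in(a,b):
        d=d/np.linalg.norm(d);P=np.eye(3)-np.outer(d,d);A.append(P);y.append(P@e)
    return np.linalg.lstsq(np.vstack(A),np.hstack(y),rcond=None)[0]
def shot(name,f):
    st=manip.get_state(); im=manip.get_image(name)[:,:,::-1].copy(); cv2.imwrite(f"pics/{f}.png",im); return st,im
E
python3 - <<'E'
from h import *
print(manip.get_state()); print(manip.grip_point_offset)
for n in("scene","side","wrist"): shot(n,n+"0"); print(n,manip.camera_info(n))
E
```

```text
{'clock': 0.0, 'qpos': array([-1.20993195e-01,  2.76602912e-01,  1.50614580e+00,  1.03438517e-05,
        1.36070678e+00, -1.21022407e-01]), 'qd': array([-9.69906670e-04, -5.16621448e-04, -6.12988719e-04,  1.33262294e-03,
       -6.04058188e-04,  5.61134783e-05]), 'effort': array([ 6.20495921e-04, -4.16768074e+01, -2.45808578e+01, -1.52056768e-04,
        1.11346930e-02,  1.69860516e-05]), 'position': array([5.74463575e-01, 6.74608745e-05, 2.30430159e-01]), 'ee_rot': array([-7.36416071e-04,  7.07096912e-01,  7.07116036e-01, -5.70310921e-04]), 'contact_force': array([-0.2894312 , -0.61594464, -0.602072  ]), 'moment': array([-5.34969288e-02,  2.74035981e-02, -7.35629402e-05]), 'gripper_force': 0.0, 'width': 0.08549371644706084}
0.0187
scene {'camera_matrix': array([[435.60505806,   0.        , 279.43187095],
       [  0.        , 435.60505806, 208.457018  ],
       [  0.        ,   0.        ,   1.        ]]), 'eye': array([1.3890452 , 0.78660488, 1.13206097]), 'orientation': array([-0.15638411,  0.34598455,  0.8412335 , -0.38492193])}
side {'camera_matrix': array([[524.05652125,   0.        , 279.43112632],
       [  0.        , 524.05652125, 213.20562544],
       [  0.        ,   0.        ,   1.        ]]), 'eye': array([-0.04158637, -0.93430229,  1.43085795]), 'orientation': array([-0.328023  ,  0.89542928, -0.2857679 ,  0.09457286])}
wrist {'camera_matrix': array([[340.10987017,   0.        , 285.57269548],
       [  0.        , 340.10987017, 206.17138737],
       [  0.        ,   0.        ,   1.        ]]), 'tool_from_camera': array([[ 2.40434051e-04, -9.54243339e-01, -2.99031088e-01,
         7.57582552e-02],
       [ 9.99999842e-01,  7.74319043e-05,  5.56949230e-04,
        -7.29357534e-04],
       [-5.08310546e-04, -2.99031175e-01,  9.54243207e-01,
        -1.43369388e-01],
       [ 0.00000000e+00,  0.00000000e+00,  0.00000000e+00,
         1.00000000e+00]])}
```

View pics/scene0.png

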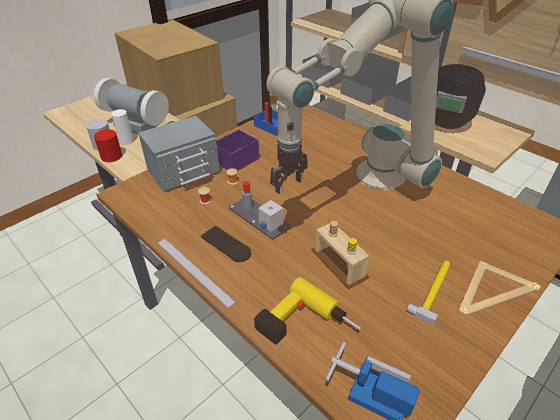

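View pics/side0.png

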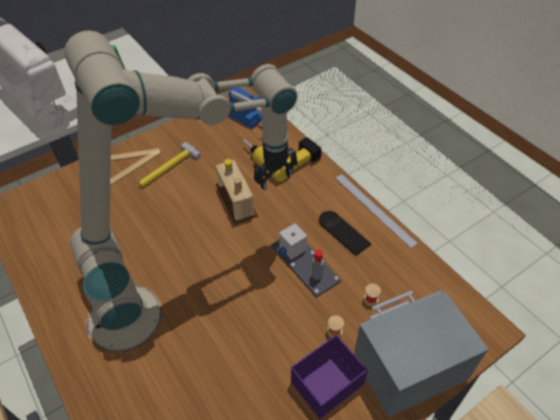

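The scene view shows the yellow rod at about (352,245), the punch at (333,228), the block at (271,208) and the pin at (247,187). In the side view they are at (229,165), (238,185), (293,233) and (318,255).

```bash
cat > m.py <<'E'
from h import *
def blob(im,kind,c,r=16):
    hsv=cv2.cvtColor(im,cv2.COLOR_BGR2HSV);lo,hi={'y':((22,150,90),(35,255,255)),'r':((0,170,80),(6,255,255)),'t':((10,40,90),(21,140,255))}[kind]
    m=cv2.inRange(hsv,lo,hi)
    if kind=='r': m|=cv2.inRange(hsv,(174,170,80),(180,255,255))
    w=np.zeros_like(m);x,y=map(int,c);w[max(0,y-r):y+r,max(0,x-r):x+r]=1;m*=w
    v,u=np.nonzero(m);return (u.mean(),v.mean(),len(u),u.min(),u.max(),v.min(),v.max()) if len(u) else None
E
python3 - <<'E'
from m import *
a=cv2.imread("pics/scene0.png");b=cv2.imread("pics/side0.png");A=cam("scene");B=cam("side")
for k,n,p,q in(('y','rod',(352,245),(229,165)),('r','pin',(247,187),(318,255))):
    s=blob(a,k,p);t=blob(b,k,q);print(n,s,t,tri(ray(A,*s[:2]),ray(B,*t[:2])))
for n,p,q in(("bore",(271,208),(293,233)),("punch",(333,228),(238,182))): print(n,tri(ray(A,*p),ray(B,*q)))
v=np.vstack([cv2.resize(a[170:280,220:380],(800,550),interpolation=2)]);cv2.imwrite("pics/c1.png",v)
E
```

```text
rod (np.float64(351.6774193548387), np.float64(244.31182795698925), 93, np.int64(348), np.int64(356), np.int64(238), np.int64(251)) (np.float64(227.9016393442623), np.float64(164.08196721311475), 61, np.int64(225), np.int64(230), np.int64(159), np.int64(170)) [0.54328121 0.25382636 0.13744994]
pin (np.float64(246.08695652173913), np.float64(185.92753623188406), 69, np.int64(243), np.int64(249), np.int64(181), np.int64(191)) (np.float64(318.1666666666667), np.float64(254.39743589743588), 78, np.int64(315), np.int64(322), np.int64(249), np.int64(261)) [ 0.5695856  -0.22708543  0.12122894]
bore [ 0.56844836 -0.09542357  0.09103626]
punch [0.52653244 0.16189922 0.13573456]
```

View pics/c1.png

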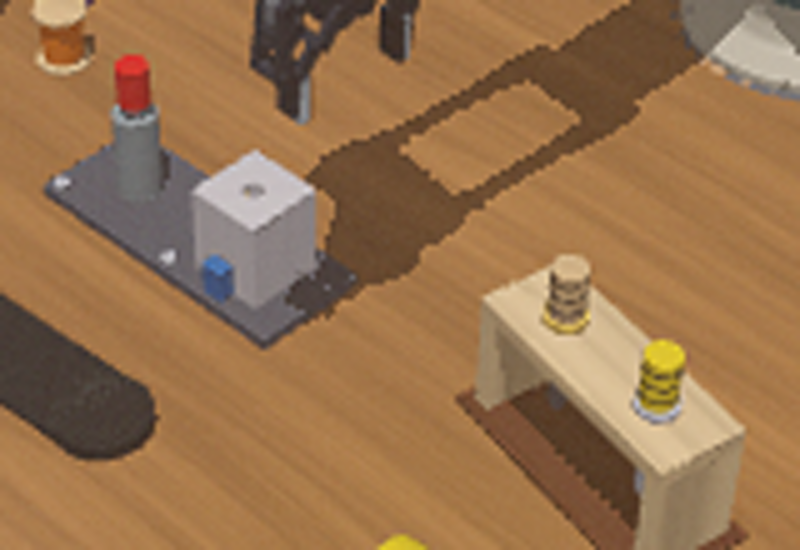

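View pics/wrist0.png

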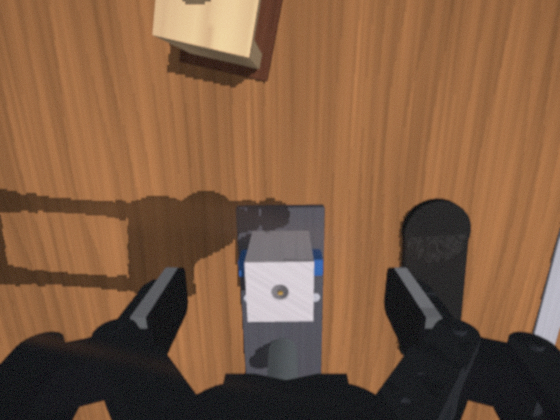

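The crop shows the yellow rod on the outer side of the rack and the tan punch on the inner side, with the block and pin lined up along y. The wrist view has the bore at about (280,291). I'm moving so the wrist camera looks at the rod.

```bash
python3 - <<'E'
from h import *
print(onz(cam("wrist"),280,291.5,.09))
E
python3 -m handwheel '[{"translation":[0.038,-0.006,0],"angular":[0,0,0],"hand":0},{"translation":[0.038,-0.006,0],"angular":[0,0,0],"hand":0},{"translation":[0.038,-0.006,0],"angular":[0,0,0],"hand":0},{"translation":[0.038,-0.006,0],"angular":[0,0,0],"hand":0},{"translation":[0.038,-0.006,0],"angular":[0,0,0],"hand":0},{"translation":[0,0,0],"angular":[0,0,0],"hand":0},{"translation":[0,0,0],"angular":[0,0,0],"hand":0},{"translation":[0,0,0],"angular":[0,0,0],"hand":0}]' 40
python3 - <<'E'
from m import *
st,im=shot("wrist","w1"); cm=cam("wrist",st);print(st["position"])
print(proj(cm,[.543,.254,.153]),blob(im,'y',proj(cm,[.543,.254,.15]),60))
E
```

```text
[ 0.56854833 -0.09808315  0.09      ]
clock: 0.82
position: [0.5449, 0.1897, 0.231]
ee_rot: [0.0, 0.707, 0.707, -0.001]
contact_force: [0.9, -0.9, 0.8]
width: 0.0856
gripper_force: 0.0
[0.54487462 0.18972101 0.23101163]
[283.71004753 118.51250213] (np.float64(282.93790322580645), np.float64(120.57903225806452), 1240, np.int64(264), np.int64(302), np.int64(101), np.int64(140))
```

View pics/w1.png

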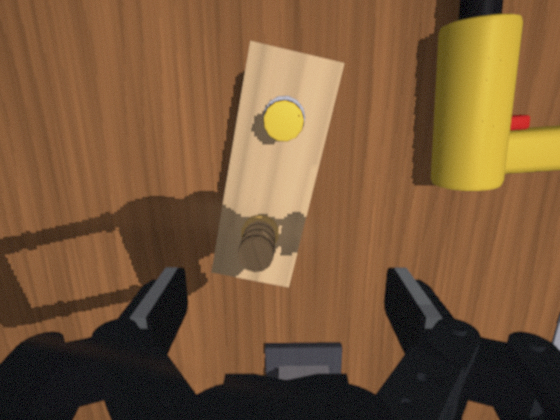

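The wrist view has the rod top at (283.5,120.5), giving roughly (0.543, 0.2525). Next is to centre over it, descend and grip.

```bash
python3 -m handwheel '[{"translation":[0.0315,-0.001,0],"angular":[0,0,0],"hand":0},{"translation":[0.0315,-0.001,0],"angular":[0,0,0],"hand":0},{"translation":[0,0,0.03],"angular":[0,0,0],"hand":0},{"translation":[0,0,0.035],"angular":[0,0,0],"hand":0},{"translation":[0,0,0.03],"angular":[0,0,0],"hand":0},{"translation":[0,0,0.02],"angular":[0,0,0],"hand":0},{"translation":[0,0,0],"angular":[0,0,0],"hand":0},{"translation":[0,0,0],"angular":[0,0,0],"hand":0},{"translation":[0,0,0],"angular":[0,0,0],"hand":0.4}]' 40
python3 -m handwheel '[{"translation":[0,0,0],"angular":[0,0,0],"hand":1},{"translation":[0,0,0],"angular":[0,0,0],"hand":1},{"translation":[0,0,0],"angular":[0,0,0],"hand":1},{"translation":[0,0,0],"angular":[0,0,0],"hand":1},{"translation":[0,0,0],"angular":[0,0,0],"hand":1},{"translation":[0,0,0],"angular":[0,0,0],"hand":1},{"translation":[0,0,0],"angular":[0,0,0],"hand":1},{"translation":[0,0,0],"angular":[0,0,0],"hand":1}]' 40
```

```text
clock: 1.62
position: [0.5446, 0.2523, 0.1178]
ee_rot: [0.001, 0.708, 0.707, 0.001]
contact_force: [0.8, 0.2, 0.5]
width: 0.0754
gripper_force: 0.0
clock: 2.28
position: [0.5435, 0.2532, 0.1174]
ee_rot: [0.0, 0.707, 0.707, 0.001]
contact_force: [-0.9, -1.4, 5.4]
width: 0.025
gripper_force: 39.3
```

```bash
python3 -m handwheel '[{"translation":[0,0,-0.015],"angular":[0,0,0],"hand":1},{"translation":[0,0,-0.025],"angular":[0,0,0],"hand":1},{"translation":[0,0,-0.025],"angular":[0,0,0],"hand":1},{"translation":[0,0,-0.025],"angular":[0,0,0],"hand":1},{"translation":[0,0,-0.025],"angular":[0,0,0],"hand":1},{"translation":[0,0,-0.025],"angular":[0,0,0],"hand":1},{"translation":[0,0,-0.02],"angular":[0,0,0],"hand":1},{"translation":[0,0,0],"angular":[0,0,0],"hand":1},{"translation":[0,0,0],"angular":[0,0,0],"hand":1},{"translation":[0,0,0],"angular":[0,0,0],"hand":1}]' 60
python3 - <<'E'
from m import *
for n in("scene","side","wrist"): shot(n,n+"2")
a=cv2.imread("pics/scene2.png");b=cv2.imread("pics/side2.png");w=cv2.imread("pics/wrist2.png")
p=np.array(manip.get_state()["position"]);q=p-[0,0,.03]
i=[]
for n,m in(("scene",a),("side",b)):
    u,v=proj(cam(n),q).astype(int);print(n,u,v);i.append(cv2.resize(m[v-60:v+60,u-40:u+40],(280,420),interpolation=2))
cv2.imwrite("pics/c2.png",np.hstack(i+[cv2.resize(w[210:420,220:340],(240,420))]))
E
```

```text
clock: 3.12
position: [0.5421, 0.2527, 0.2744]
ee_rot: [-0.001, 0.707, 0.707, -0.001]
contact_force: [-1.2, -0.9, -2.0]
width: 0.0246
gripper_force: 59.9
scene 355 219
side 225 141
```

View pics/c2.png

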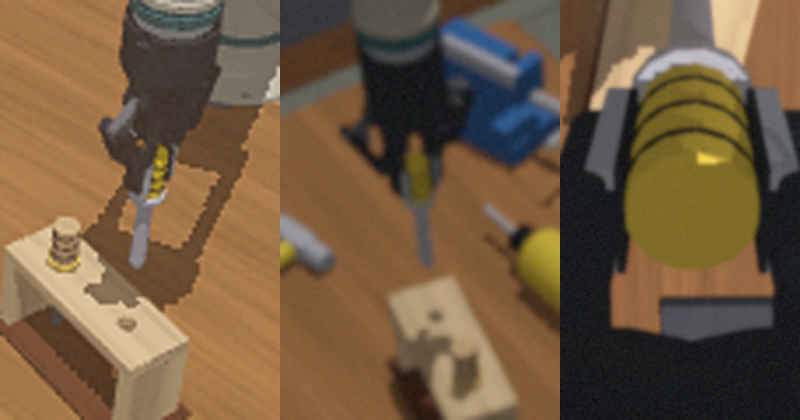

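The crop shows the rod held squarely and apparently upright. I'm carrying it over the block.

```bash
python3 -m handwheel '[{"translation":[-0.02,0.002,0],"angular":[0,0,0],"hand":1},{"translation":[-0.038,0.003,0],"angular":[0,0,0],"hand":1},{"translation":[-0.038,0.003,0],"angular":[0,0,0],"hand":1},{"translation":[-0.038,0.003,0],"angular":[0,0,0],"hand":1},{"translation":[-0.038,0.003,0],"angular":[0,0,0],"hand":1},{"translation":[-0.038,0.003,0],"angular":[0,0,0],"hand":1},{"translation":[-0.038,0.003,0],"angular":[0,0,0],"hand":1},{"translation":[-0.038,0.003,0],"angular":[0,0,0],"hand":1},{"translation":[-0.038,0.003,0],"angular":[0,0,0],"hand":1},{"translation":[-0.027,0.001,0],"angular":[0,0,0],"hand":1}]' 60
python3 -m handwheel '[{"translation":[0,0,0],"angular":[0,0,0],"hand":1},{"translation":[0,0,0],"angular":[0,0,0],"hand":1},{"translation":[0,0,0.02],"angular":[0,0,0],"hand":1},{"translation":[0,0,0.02],"angular":[0,0,0],"hand":1},{"translation":[0,0,0.02],"angular":[0,0,0],"hand":1},{"translation":[0,0,0],"angular":[0,0,0],"hand":1},{"translation":[0,0,0],"angular":[0,0,0],"hand":1},{"translation":[0,0,0],"angular":[0,0,0],"hand":1}]' 60
python3 - <<'E'
from m import *
st,im=shot("wrist","w3"); cm=cam("wrist",st);p=st["position"];print(p)
print("tip exp",proj(cm,p-[0,0,.0974]),"grip centre top",proj(cm,p+[0,0,.0356]),"mouth",proj(cm,[.5685,-.098,.09]))
cv2.imwrite("pics/c3.png",cv2.resize(im[150:300,190:390],(800,600),interpolation=2))
E
```

```text
clock: 4.1
position: [0.5697, -0.1014, 0.2749]
ee_rot: [-0.0, 0.708, 0.706, -0.001]
contact_force: [0.8, 1.1, -1.7]
width: 0.0246
gripper_force: 59.9
clock: 4.77
position: [0.5706, -0.0972, 0.2171]
ee_rot: [0.0, 0.707, 0.708, 0.0]
contact_force: [-0.2, -0.8, 0.0]
width: 0.0248
gripper_force: 59.9
[ 0.57060105 -0.0971818   0.21713839]
tip exp [286.20463229 206.56956733] grip centre top [287.46261838 314.7522591 ] mouth [283.53428643 196.71003999]
```

View pics/c3.png

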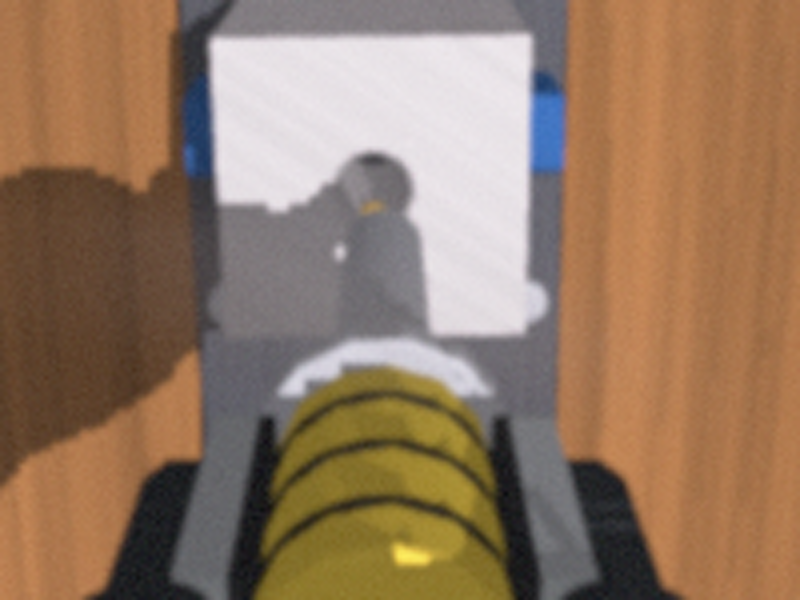

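The bore mouth is at (283.5,197) and the tip is at about (285.8,206), so the tip needs about -1.8 mm in x. I'll correct and lower just above the mouth, then into the taper.

```bash
python3 -m handwheel '[{"translation":[-0.0005,-0.0018,0],"angular":[0,0,0],"hand":1},{"translation":[0,0,0.012],"angular":[0,0,0],"hand":1},{"translation":[0,0,0.012],"angular":[0,0,0],"hand":1},{"translation":[0,0,0],"angular":[0,0,0],"hand":1},{"translation":[0,0,0],"angular":[0,0,0],"hand":1},{"translation":[0,0,0],"angular":[0,0,0],"hand":1}]' 60
python3 -m handwheel '[{"translation":[0,0,0.004],"angular":[0,0,0],"hand":1},{"translation":[0,0,0.004],"angular":[0,0,0],"hand":1},{"translation":[0,0,0],"angular":[0,0,0],"hand":1},{"translation":[0,0,0],"angular":[0,0,0],"hand":1}]' 60
python3 -m handwheel '[{"translation":[0,0,0.003],"angular":[0,0,0],"hand":1},{"translation":[0,0,0.003],"angular":[0,0,0],"hand":1},{"translation":[0,0,0],"angular":[0,0,0],"hand":1},{"translation":[0,0,0],"angular":[0,0,0],"hand":1}]' 60
```

```text
clock: 5.32
position: [0.5688, -0.0987, 0.1934]
ee_rot: [0.001, 0.707, 0.707, 0.0]
contact_force: [-0.5, 0.0, -1.2]
width: 0.0249
gripper_force: 59.9
clock: 5.65
position: [0.568, -0.0985, 0.1841]
ee_rot: [-0.0, 0.707, 0.707, -0.0]
contact_force: [-1.1, 0.2, 0.1]
width: 0.0247
gripper_force: 59.9
clock: 5.98
position: [0.568, -0.0985, 0.178]
ee_rot: [-0.0, 0.707, 0.707, -0.0]
contact_force: [-0.5, 0.5, -0.6]
width: 0.0247
gripper_force: 59.9
```

```bash
python3 -m handwheel '[{"translation":[0,0,0.0015],"angular":[0,0,0],"hand":1},{"translation":[0,0,0.0015],"angular":[0,0,0],"hand":1},{"translation":[0,0,0.0015],"angular":[0,0,0],"hand":1},{"translation":[0,0,0.0015],"angular":[0,0,0],"hand":1},{"translation":[0,0,0],"angular":[0,0,0],"hand":1}]' 60
python3 -m handwheel '[{"translation":[0,0,0.0015],"angular":[0,0,0],"hand":1},{"translation":[0,0,0.0015],"angular":[0,0,0],"hand":1},{"translation":[0,0,0.0015],"angular":[0,0,0],"hand":1}]' 60
python3 -m handwheel '[{"translation":[0,0,0.001],"angular":[0,0,0],"hand":1}]' 60
```

```text
clock: 6.4
position: [0.568, -0.0984, 0.1719]
ee_rot: [-0.0, 0.707, 0.707, -0.0]
contact_force: [0.2, -0.1, -1.9]
width: 0.0246
gripper_force: 59.9
clock: 6.65
position: [0.5685, -0.0982, 0.1684]
ee_rot: [0.0, 0.707, 0.707, 0.001]
contact_force: [-1.3, 1.6, 5.7]
width: 0.025
gripper_force: 60.6
clock: 6.73
position: [0.5686, -0.0984, 0.1675]
ee_rot: [0.0, 0.707, 0.707, 0.001]
contact_force: [0.3, 1.6, 4.1]
width: 0.0249
gripper_force: 60.3
```

```bash
cat > ok.py <<'E'
import sys
from rig import manip
s=manip.get_state();f=s["contact_force"][2];print("z %.4f fz %.1f"%(s["position"][2],f));sys.exit(f>float(sys.argv[1]))
E
python3 -m handwheel '[{"translation":[0,0,0.001],"angular":[0,0,0],"hand":1}]' >/dev/null && python3 ok.py 9 &&
python3 -m handwheel '[{"translation":[0,0,0.001],"angular":[0,0,0],"hand":1}]' >/dev/null && python3 ok.py 9 &&
python3 -m handwheel '[{"translation":[0,0,0.001],"angular":[0,0,0],"hand":1}]' >/dev/null && python3 ok.py 9 &&
python3 -m handwheel '[{"translation":[0,0,0.001],"angular":[0,0,0],"hand":1}]' >/dev/null && python3 ok.py 9 &&
python3 -m handwheel '[{"translation":[0,0,0.001],"angular":[0,0,0],"hand":1}]' >/dev/null && python3 ok.py 9 &&
python3 -m handwheel '[{"translation":[0,0,0.001],"angular":[0,0,0],"hand":1}]' >/dev/null && python3 ok.py 9 &&
python3 -m handwheel '[{"translation":[0,0,0.001],"angular":[0,0,0],"hand":1}]' >/dev/null && python3 ok.py 9 &&
python3 -m handwheel '[{"translation":[0,0,0.001],"angular":[0,0,0],"hand":1}]' >/dev/null && python3 ok.py 9 &&
python3 -m handwheel '[{"translation":[0,0,0.001],"angular":[0,0,0],"hand":1}]' >/dev/null && python3 ok.py 9 &&
python3 -m handwheel '[{"translation":[0,0,0.001],"angular":[0,0,0],"hand":1}]' >/dev/null && python3 ok.py 9
```

```text
z 0.1662 fz 1.4False
```

```bash
sed -i 's/sys.exit(f>float(sys.argv\[1\]))/sys.exit(int(f>float(sys.argv[1])))/' ok.py
python3 -m handwheel '[{"translation":[0,0,0.001],"angular":[0,0,0],"hand":1}]' >/dev/null && python3 ok.py 9 &&
python3 -m handwheel '[{"translation":[0,0,0.001],"angular":[0,0,0],"hand":1}]' >/dev/null && python3 ok.py 9 &&
python3 -m handwheel '[{"translation":[0,0,0.001],"angular":[0,0,0],"hand":1}]' >/dev/null && python3 ok.py 9 &&
python3 -m handwheel '[{"translation":[0,0,0.001],"angular":[0,0,0],"hand":1}]' >/dev/null && python3 ok.py 9 &&
python3 -m handwheel '[{"translation":[0,0,0.001],"angular":[0,0,0],"hand":1}]' >/dev/null && python3 ok.py 9 &&
python3 -m handwheel '[{"translation":[0,0,0.001],"angular":[0,0,0],"hand":1}]' >/dev/null && python3 ok.py 9 &&
python3 -m handwheel '[{"translation":[0,0,0.001],"angular":[0,0,0],"hand":1}]' >/dev/null && python3 ok.py 9 &&
python3 -m handwheel '[{"translation":[0,0,0.001],"angular":[0,0,0],"hand":1}]' >/dev/null && python3 ok.py 9 &&
python3 -m handwheel '[{"translation":[0,0,0.001],"angular":[0,0,0],"hand":1}]' >/dev/null && python3 ok.py 9 &&
python3 -m handwheel '[{"translation":[0,0,0.001],"angular":[0,0,0],"hand":1}]' >/dev/null && python3 ok.py 9
```

```text
z 0.1651 fz 3.6
z 0.1640 fz 1.4
z 0.1629 fz 4.3
z 0.1619 fz 2.2
z 0.1607 fz 0.6
z 0.1597 fz 3.0
z 0.1587 fz -0.6
z 0.1576 fz 3.6
z 0.1567 fz 1.7
z 0.1555 fz 4.3
```

```bash
python3 -m handwheel '[{"translation":[0,0,0.001],"angular":[0,0,0],"hand":1}]' >/dev/null && python3 ok.py 7 &&
python3 -m handwheel '[{"translation":[0,0,0.001],"angular":[0,0,0],"hand":1}]' >/dev/null && python3 ok.py 7 &&
python3 -m handwheel '[{"translation":[0,0,0.001],"angular":[0,0,0],"hand":1}]' >/dev/null && python3 ok.py 7 &&
python3 -m handwheel '[{"translation":[0,0,0.001],"angular":[0,0,0],"hand":1}]' >/dev/null && python3 ok.py 7 &&
python3 -m handwheel '[{"translation":[0,0,0.001],"angular":[0,0,0],"hand":1}]' >/dev/null && python3 ok.py 7 &&
python3 -m handwheel '[{"translation":[0,0,0.001],"angular":[0,0,0],"hand":1}]' >/dev/null && python3 ok.py 7 &&
python3 -m handwheel '[{"translation":[0,0,0.001],"angular":[0,0,0],"hand":1}]' >/dev/null && python3 ok.py 7 &&
python3 -m handwheel '[{"translation":[0,0,0.001],"angular":[0,0,0],"hand":1}]' >/dev/null && python3 ok.py 7 &&
python3 -m handwheel '[{"translation":[0,0,0.001],"angular":[0,0,0],"hand":1}]' >/dev/null && python3 ok.py 7 &&
python3 -m handwheel '[{"translation":[0,0,0.001],"angular":[0,0,0],"hand":1}]' >/dev/null && python3 ok.py 7 &&
python3 -m handwheel '[{"translation":[0,0,0.001],"angular":[0,0,0],"hand":1}]' >/dev/null && python3 ok.py 7 &&
python3 -m handwheel '[{"translation":[0,0,0.001],"angular":[0,0,0],"hand":1}]' >/dev/null && python3 ok.py 7 &&
python3 -m handwheel '[{"translation":[0,0,0.001],"angular":[0,0,0],"hand":1}]' >/dev/null && python3 ok.py 7 &&
python3 -m handwheel '[{"translation":[0,0,0.001],"angular":[0,0,0],"hand":1}]' >/dev/null && python3 ok.py 7 &&
python3 -m handwheel '[{"translation":[0,0,0.001],"angular":[0,0,0],"hand":1}]' >/dev/null && python3 ok.py 7 &&
python3 -m handwheel '[{"translation":[0,0,0.001],"angular":[0,0,0],"hand":1}]' >/dev/null && python3 ok.py 7 &&
python3 -m handwheel '[{"translation":[0,0,0.001],"angular":[0,0,0],"hand":1}]' >/dev/null && python3 ok.py 7 &&
python3 -m handwheel '[{"translation":[0,0,0.001],"angular":[0,0,0],"hand":1}]' >/dev/null && python3 ok.py 7
```

```text
z 0.1547 fz 1.4
z 0.1535 fz 0.8
z 0.1526 fz -0.9
z 0.1517 fz 3.9
z 0.1505 fz 1.9
z 0.1496 fz 3.7
z 0.1486 fz 0.1
z 0.1476 fz 3.1
z 0.1468 fz 1.5
z 0.1456 fz 2.2
z 0.1448 fz 2.9
z 0.1437 fz 0.5
z 0.1429 fz 3.7
z 0.1418 fz 0.1
z 0.1409 fz 0.6
z 0.1399 fz 4.1
z 0.1388 fz 1.3
z 0.1379 fz -0.8
```

```bash
python3 -m handwheel '[{"translation":[0,0,0.001],"angular":[0,0,0],"hand":1}]' >/dev/null && python3 ok.py 7 &&
python3 -m handwheel '[{"translation":[0,0,0.001],"angular":[0,0,0],"hand":1}]' >/dev/null && python3 ok.py 7 &&
python3 -m handwheel '[{"translation":[0,0,0.001],"angular":[0,0,0],"hand":1}]' >/dev/null && python3 ok.py 7 &&
python3 -m handwheel '[{"translation":[0,0,0.001],"angular":[0,0,0],"hand":1}]' >/dev/null && python3 ok.py 7 &&
python3 -m handwheel '[{"translation":[0,0,0.001],"angular":[0,0,0],"hand":1}]' >/dev/null && python3 ok.py 7 &&
python3 -m handwheel '[{"translation":[0,0,0.001],"angular":[0,0,0],"hand":1}]' >/dev/null && python3 ok.py 7 &&
python3 -m handwheel '[{"translation":[0,0,0.001],"angular":[0,0,0],"hand":1}]' >/dev/null && python3 ok.py 7 &&
python3 -m handwheel '[{"translation":[0,0,0.001],"angular":[0,0,0],"hand":1}]' >/dev/null && python3 ok.py 7 &&
python3 -m handwheel '[{"translation":[0,0,0.001],"angular":[0,0,0],"hand":1}]' >/dev/null && python3 ok.py 7 &&
python3 -m handwheel '[{"translation":[0,0,0.001],"angular":[0,0,0],"hand":1}]' >/dev/null && python3 ok.py 7 &&
python3 -m handwheel '[{"translation":[0,0,0.001],"angular":[0,0,0],"hand":1}]' >/dev/null && python3 ok.py 7 &&
python3 -m handwheel '[{"translation":[0,0,0.001],"angular":[0,0,0],"hand":1}]' >/dev/null && python3 ok.py 7 &&
python3 -m handwheel '[{"translation":[0,0,0.001],"angular":[0,0,0],"hand":1}]' >/dev/null && python3 ok.py 7 &&
python3 -m handwheel '[{"translation":[0,0,0.001],"angular":[0,0,0],"hand":1}]' >/dev/null && python3 ok.py 7 &&
python3 -m handwheel '[{"translation":[0,0,0.001],"angular":[0,0,0],"hand":1}]' >/dev/null && python3 ok.py 7 &&
python3 -m handwheel '[{"translation":[0,0,0.001],"angular":[0,0,0],"hand":1}]' >/dev/null && python3 ok.py 7
```

```text
z 0.1370 fz 7.1
```

```bash
for i in 1 2 3; do python3 -m handwheel '[{"translation":[0,0,0],"angular":[0,0,0],"hand":1}]' >/dev/null; python3 ok.py 7; done
python3 -m handwheel '[{"translation":[0,0,0.0005],"angular":[0,0,0],"hand":1}]' >/dev/null; python3 ok.py 10 && python3 -m handwheel '[{"translation":[0,0,0],"angular":[0,0,0],"hand":1}]' >/dev/null; python3 ok.py 10
```

```text
z 0.1370 fz 3.7
z 0.1370 fz 2.0
z 0.1370 fz 3.5
z 0.1369 fz 7.7
z 0.1369 fz 5.6
```

```bash
python3 -m handwheel '[{"translation":[0,0,0.0005],"angular":[0,0,0],"hand":1}]' >/dev/null; python3 ok.py 11 && python3 -m handwheel '[{"translation":[0,0,0],"angular":[0,0,0],"hand":1}]' >/dev/null; python3 ok.py 11 && python3 -m handwheel '[{"translation":[0,0,0],"angular":[0,0,0],"hand":1}]' >/dev/null; python3 ok.py 11
```

```text
z 0.1368 fz 10.4
z 0.1368 fz 5.9
z 0.1369 fz 6.6
```

```bash
python3 -m handwheel '[{"translation":[0,0,0.0006],"angular":[0,0,0],"hand":1}]' >/dev/null; python3 ok.py 12 && python3 -m handwheel '[{"translation":[0,0,0],"angular":[0,0,0],"hand":1}]' >/dev/null; python3 ok.py 12 && python3 -m handwheel '[{"translation":[0,0,0],"angular":[0,0,0],"hand":1}]' >/dev/null; python3 ok.py 12; python3 -m handwheel '[{"translation":[0,0,0],"angular":[0,0,0],"hand":1}]'
```

```text
z 0.1367 fz 13.0
z 0.1367 fz 13.0
z 0.1367 fz 13.0
clock: 10.07
position: [0.5685, -0.0986, 0.1367]
ee_rot: [0.001, 0.707, 0.707, 0.0]
contact_force: [-0.8, 1.7, 10.5]
width: 0.0247
gripper_force: 61.2
```

It has clearly bottomed: z holds at 0.1367 while the force rises to 13 N. Next I ease off, let go and rise.

```bash
python3 -m handwheel '[{"translation":[0,0,-0.001],"angular":[0,0,0],"hand":1},{"translation":[0,0,0],"angular":[0,0,0],"hand":1},{"translation":[0,0,0],"angular":[0,0,0],"hand":0.8},{"translation":[0,0,0],"angular":[0,0,0],"hand":0.5},{"translation":[0,0,0],"angular":[0,0,0],"hand":0},{"translation":[0,0,0],"angular":[0,0,0],"hand":0},{"translation":[0,0,0],"angular":[0,0,0],"hand":0},{"translation":[0,0,0],"angular":[0,0,0],"hand":0}]' 40
python3 -m handwheel '[{"translation":[0,0,-0.02],"angular":[0,0,0],"hand":0},{"translation":[0,0,-0.03],"angular":[0,0,0],"hand":0},{"translation":[0,0,-0.03],"angular":[0,0,0],"hand":0},{"translation":[0,0,-0.02],"angular":[0,0,0],"hand":1},{"translation":[0,0,0],"angular":[0,0,0],"hand":1},{"translation":[0,0,0],"angular":[0,0,0],"hand":1},{"translation":[0,0,0],"angular":[0,0,0],"hand":1},{"translation":[0,0,0],"angular":[0,0,0],"hand":1},{"translation":[0,0,0],"angular":[0,0,0],"hand":1},{"translation":[0,0,0],"angular":[0,0,0],"hand":1}]' 40
python3 - <<'E'
from m import *
for n in("scene","side","wrist"): shot(n,n+"4")
a=cv2.imread("pics/scene4.png");b=cv2.imread("pics/side4.png");A=cam("scene");B=cam("side")
for k,g in(('y',(.5685,-.098,.152)),('r',(.5696,-.227,.121))):
    s=blob(a,k,proj(A,g));t=blob(b,k,proj(B,g))
    print(k,s,t,tri(ray(A,*s[:2]),ray(B,*t[:2])) if s and t else '')
E
```

```text
clock: 10.73
position: [0.5679, -0.0987, 0.1357]
ee_rot: [-0.0, 0.707, 0.707, -0.0]
contact_force: [0.3, -0.1, 0.9]
width: 0.0833
gripper_force: 0.0
clock: 11.57
position: [0.5677, -0.0984, 0.235]
ee_rot: [-0.001, 0.707, 0.707, -0.001]
contact_force: [-0.3, 0.0, -0.6]
width: 0.0009
gripper_force: 0.0
y (np.float64(269.8961038961039), np.float64(193.8181818181818), 77, np.int64(267), np.int64(273), np.int64(188), np.int64(200)) (np.float64(292.6666666666667), np.float64(220.2469135802469), 81, np.int64(289), np.int64(296), np.int64(215), np.int64(227)) [ 0.56851108 -0.09668752  0.15721533]
r (np.float64(246.08695652173913), np.float64(185.92753623188406), 69, np.int64(243), np.int64(249), np.int64(181), np.int64(191)) (np.float64(318.14285714285717), np.float64(254.5974025974026), 77, np.int64(315), np.int64(322), np.int64(249), np.int64(261)) [ 0.56926322 -0.2274462   0.12085362]
```

View pics/wrist4.png

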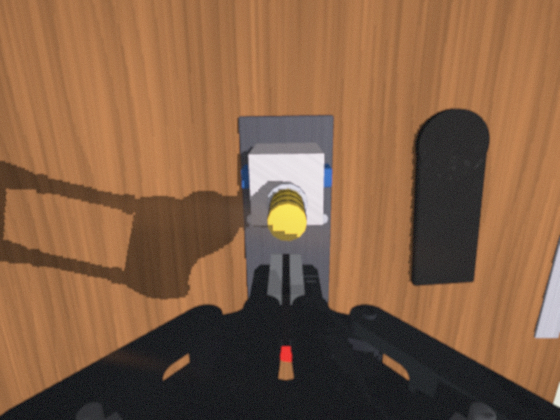

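The rod stands upright in the bore, its top at (287,218). I'll touch its top lightly with the shut fingers to measure the height.

```bash
python3 -m handwheel '[{"translation":[0,0,0.025],"angular":[0,0,0],"hand":1},{"translation":[0,0,0.025],"angular":[0,0,0],"hand":1},{"translation":[0,0,0.005],"angular":[0,0,0],"hand":1},{"translation":[0,0,0],"angular":[0,0,0],"hand":1},{"translation":[0,0,0],"angular":[0,0,0],"hand":1}]' >/dev/null && python3 ok.py 4 &&
python3 -m handwheel '[{"translation":[0,0,0.001],"angular":[0,0,0],"hand":1}]' >/dev/null && python3 ok.py 4 &&
python3 -m handwheel '[{"translation":[0,0,0.001],"angular":[0,0,0],"hand":1}]' >/dev/null && python3 ok.py 4 &&
python3 -m handwheel '[{"translation":[0,0,0.001],"angular":[0,0,0],"hand":1}]' >/dev/null && python3 ok.py 4 &&
python3 -m handwheel '[{"translation":[0,0,0.001],"angular":[0,0,0],"hand":1}]' >/dev/null && python3 ok.py 4 &&
python3 -m handwheel '[{"translation":[0,0,0.001],"angular":[0,0,0],"hand":1}]' >/dev/null && python3 ok.py 4 &&
python3 -m handwheel '[{"translation":[0,0,0.001],"angular":[0,0,0],"hand":1}]' >/dev/null && python3 ok.py 4 &&
python3 -m handwheel '[{"translation":[0,0,0.001],"angular":[0,0,0],"hand":1}]' >/dev/null && python3 ok.py 4 &&
python3 -m handwheel '[{"translation":[0,0,0.001],"angular":[0,0,0],"hand":1}]' >/dev/null && python3 ok.py 4 &&
python3 -m handwheel '[{"translation":[0,0,0.001],"angular":[0,0,0],"hand":1}]' >/dev/null && python3 ok.py 4 &&
python3 -m handwheel '[{"translation":[0,0,0.001],"angular":[0,0,0],"hand":1}]' >/dev/null && python3 ok.py 4
```

```text
z 0.1817 fz 0.2
z 0.1818 fz 0.2
z 0.1808 fz 0.1
z 0.1794 fz -1.0
z 0.1780 fz 0.6
z 0.1766 fz 0.2
z 0.1754 fz 0.1
z 0.1742 fz -0.0
z 0.1732 fz 2.3
z 0.1727 fz 6.4
```

The rod top is at 0.1728. Next I touch the pin top the same way.

```bash
python3 -m handwheel '[{"translation":[0,0,-0.025],"angular":[0,0,0],"hand":1},{"translation":[-0.035,0.0005,0],"angular":[0,0,0],"hand":1},{"translation":[-0.035,0.0005,0],"angular":[0,0,0],"hand":1},{"translation":[-0.035,0,0],"angular":[0,0,0],"hand":1},{"translation":[-0.025,0,0],"angular":[0,0,0],"hand":1},{"translation":[0,0,0.025],"angular":[0,0,0],"hand":1},{"translation":[0,0,0.02],"angular":[0,0,0],"hand":1},{"translation":[0,0,0],"angular":[0,0,0],"hand":1},{"translation":[0,0,0],"angular":[0,0,0],"hand":1}]' && python3 ok.py 4 &&
python3 -m handwheel '[{"translation":[0,0,0.0015],"angular":[0,0,0],"hand":1}]' >/dev/null && python3 ok.py 4 &&
python3 -m handwheel '[{"translation":[0,0,0.0015],"angular":[0,0,0],"hand":1}]' >/dev/null && python3 ok.py 4 &&
python3 -m handwheel '[{"translation":[0,0,0.0015],"angular":[0,0,0],"hand":1}]' >/dev/null && python3 ok.py 4 &&
python3 -m handwheel '[{"translation":[0,0,0.0015],"angular":[0,0,0],"hand":1}]' >/dev/null && python3 ok.py 4 &&
python3 -m handwheel '[{"translation":[0,0,0.0015],"angular":[0,0,0],"hand":1}]' >/dev/null && python3 ok.py 4 &&
python3 -m handwheel '[{"translation":[0,0,0.0015],"angular":[0,0,0],"hand":1}]' >/dev/null && python3 ok.py 4 &&
python3 -m handwheel '[{"translation":[0,0,0.0015],"angular":[0,0,0],"hand":1}]' >/dev/null && python3 ok.py 4 &&
python3 -m handwheel '[{"translation":[0,0,0.0015],"angular":[0,0,0],"hand":1}]' >/dev/null && python3 ok.py 4 &&
python3 -m handwheel '[{"translation":[0,0,0.0015],"angular":[0,0,0],"hand":1}]' >/dev/null && python3 ok.py 4
```

```text
clock: 13.63
position: [0.5684, -0.2282, 0.1511]
ee_rot: [-0.001, 0.707, 0.707, -0.0]
contact_force: [-0.0, -0.2, 0.4]
width: -0.0001
gripper_force: 0.0
z 0.1511 fz 0.4
z 0.1518 fz 0.4
z 0.1507 fz 0.1
z 0.1491 fz -0.2
z 0.1472 fz 0.6
z 0.1453 fz -0.5
z 0.1435 fz 0.8
z 0.1418 fz 1.8
z 0.1401 fz -0.4
z 0.1386 fz 0.4
```

```bash
python3 ok.py 4 && python3 -m handwheel '[{"translation":[0,0,0.001],"angular":[0,0,0],"hand":1}]' >/dev/null && python3 ok.py 3 &&
python3 -m handwheel '[{"translation":[0,0,0.001],"angular":[0,0,0],"hand":1}]' >/dev/null && python3 ok.py 3 &&
python3 -m handwheel '[{"translation":[0,0,0.001],"angular":[0,0,0],"hand":1}]' >/dev/null && python3 ok.py 3 &&
python3 -m handwheel '[{"translation":[0,0,0.001],"angular":[0,0,0],"hand":1}]' >/dev/null && python3 ok.py 3 &&
python3 -m handwheel '[{"translation":[0,0,0.001],"angular":[0,0,0],"hand":1}]' >/dev/null && python3 ok.py 3
```

```text
z 0.1386 fz 0.4
z 0.1374 fz -0.5
z 0.1365 fz 0.3
z 0.1356 fz 3.3
```

```bash
for i in 1 2; do python3 -m handwheel '[{"translation":[0,0,0],"angular":[0,0,0],"hand":1}]' >/dev/null; python3 ok.py 3; done
python3 -m handwheel '[{"translation":[0,0,0.001],"angular":[0,0,0],"hand":1}]' >/dev/null; python3 ok.py 3; python3 -m handwheel '[{"translation":[0,0,0],"angular":[0,0,0],"hand":1}]' >/dev/null; python3 ok.py 3
```

```text
z 0.1356 fz 1.6
z 0.1357 fz 0.9
z 0.1351 fz 3.2
z 0.1351 fz 2.0
```

The pin top is now about 0.135, so the lift needed is 37.7 mm. I'm opening, descending and gripping the red head.

```bash
python3 -m handwheel '[{"translation":[0,0,-0.02],"angular":[0,0,0],"hand":1},{"translation":[0,0,-0.02],"angular":[0,0,0],"hand":0},{"translation":[0,0,0],"angular":[0,0,0],"hand":0},{"translation":[0,0,0],"angular":[0,0,0],"hand":0},{"translation":[0,0,0],"angular":[0,0,0],"hand":0},{"translation":[0,0,0],"angular":[0,0,0],"hand":0},{"translation":[0,0,0.025],"angular":[0,0,0],"hand":0},{"translation":[0,0,0.025],"angular":[0,0,0],"hand":0},{"translation":[0,0,0.023],"angular":[0,0,0],"hand":0},{"translation":[0,0,0],"angular":[0,0,0],"hand":0}]' 30
python3 -m handwheel '[{"translation":[0,0,0],"angular":[0,0,0],"hand":0.5},{"translation":[0,0,0],"angular":[0,0,0],"hand":1},{"translation":[0,0,0],"angular":[0,0,0],"hand":1},{"translation":[0,0,0],"angular":[0,0,0],"hand":1},{"translation":[0,0,0],"angular":[0,0,0],"hand":1},{"translation":[0,0,0],"angular":[0,0,0],"hand":1},{"translation":[0,0,0],"angular":[0,0,0],"hand":1},{"translation":[0,0,0],"angular":[0,0,0],"hand":1},{"translation":[0,0,0],"angular":[0,0,0],"hand":1}]' 40
```

```text
clock: 15.8
position: [0.5653, -0.2265, 0.096]
ee_rot: [-0.006, 0.707, 0.707, -0.002]
contact_force: [-0.6, 1.0, -0.3]
width: 0.0858
gripper_force: 0.0
clock: 16.55
position: [0.5702, -0.2289, 0.1032]
ee_rot: [0.001, 0.707, 0.707, 0.001]
contact_force: [-0.1, 1.5, 6.5]
width: 0.0248
gripper_force: 39.4
```

```bash
python3 -m handwheel '[{"translation":[0,0,-0.006],"angular":[0,0,0],"hand":1},{"translation":[0,0,-0.006],"angular":[0,0,0],"hand":1},{"translation":[0,0,-0.006],"angular":[0,0,0],"hand":1},{"translation":[0,0,-0.006],"angular":[0,0,0],"hand":1},{"translation":[0,0,-0.006],"angular":[0,0,0],"hand":1},{"translation":[0,0,-0.005],"angular":[0,0,0],"hand":1},{"translation":[0,0,-0.003],"angular":[0,0,0],"hand":1},{"translation":[0,0,0],"angular":[0,0,0],"hand":1},{"translation":[0,0,0],"angular":[0,0,0],"hand":1},{"translation":[0,0,0],"angular":[0,0,0],"hand":1}]'
```

```text
clock: 17.38
position: [0.5701, -0.2289, 0.1409]
ee_rot: [0.001, 0.707, 0.707, 0.001]
contact_force: [4.1, -0.3, 2.2]
width: 0.0251
gripper_force: 40.5
```

Release, rise, then check in the images. A touch check on the pin would risk pushing it down.

```bash
python3 -m handwheel '[{"translation":[0,0,0],"angular":[0,0,0],"hand":0.8},{"translation":[0,0,0],"angular":[0,0,0],"hand":0.5},{"translation":[0,0,0],"angular":[0,0,0],"hand":0},{"translation":[0,0,0],"angular":[0,0,0],"hand":0},{"translation":[0,0,0],"angular":[0,0,0],"hand":0},{"translation":[0,0,0],"angular":[0,0,0],"hand":0},{"translation":[0,0,-0.015],"angular":[0,0,0],"hand":0},{"translation":[0,0,-0.03],"angular":[0,0,0],"hand":0},{"translation":[0,0,-0.03],"angular":[0,0,0],"hand":0},{"translation":[0,0,-0.03],"angular":[0,0,0],"hand":0}]'
python3 -m handwheel '[{"translation":[0,0,-0.02],"angular":[0,0,0],"hand":0},{"translation":[-0.02,0,0],"angular":[0,0,0],"hand":0},{"translation":[-0.04,0,0],"angular":[0,0,0],"hand":0},{"translation":[0,0,0],"angular":[0,0,0],"hand":0},{"translation":[0,0,0],"angular":[0,0,0],"hand":0},{"translation":[0,0,0],"angular":[0,0,0],"hand":0}]'
python3 - <<'E'
from m import *
for n in("scene","side","wrist"): shot(n,n+"5")
a=cv2.imread("pics/scene5.png");b=cv2.imread("pics/side5.png");A=cam("scene");B=cam("side")
for k,g in(('y',(.5685,-.098,.157)),('r',(.5696,-.228,.157))):
    s=blob(a,k,proj(A,g));t=blob(b,k,proj(B,g))
    print(k,s,t,tri(ray(A,*s[:2]),ray(B,*t[:2])) if s and t else '')
i=[]
for n,m in(("scene",a),("side",b)):
    u,v=proj(cam(n),[.569,-.163,.13]).astype(int);i.append(cv2.resize(m[v-45:v+45,u-45:u+45],(400,400),interpolation=2))
cv2.imwrite("pics/c5.png",np.hstack(i))
E
```

```text
clock: 18.22
position: [0.5685, -0.2282, 0.2453]
ee_rot: [-0.001, 0.707, 0.707, -0.0]
contact_force: [0.9, -0.5, -0.4]
width: 0.0852
gripper_force: 0.0
clock: 18.72
position: [0.5687, -0.2883, 0.2641]
ee_rot: [-0.001, 0.707, 0.707, 0.0]
contact_force: [0.1, -0.6, -0.3]
width: 0.0852
gripper_force: 0.0
y (np.float64(269.8875), np.float64(193.8375), 80, np.int64(267), np.int64(273), np.int64(188), np.int64(200)) (np.float64(292.71084337349396), np.float64(220.48192771084337), 83, np.int64(289), np.int64(297), np.int64(215), np.int64(227)) [ 0.56824795 -0.09714288  0.15670496]
r (np.float64(245.46376811594203), np.float64(178.1304347826087), 69, np.int64(242), np.int64(249), np.int64(173), np.int64(183)) (np.float64(317.9846153846154), np.float64(248.3230769230769), 65, np.int64(315), np.int64(322), np.int64(242), np.int64(254)) [ 0.5674086  -0.22860699  0.15600987]
```

View pics/c5.png

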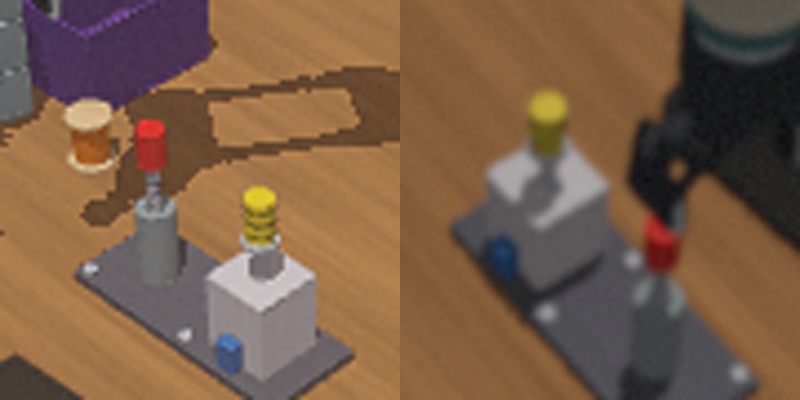

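The scene crop shows rod and pin heads at matching heights, with the rod's flange clear of the block top. In the side view the arm is close to the pin, so I'm computing each top from the scene rows alone.

Run:
```python
from h import *
A=cam("scene");B=cam("side")
from scipy.optimize import brentq
for n,p,vs in(("pin before",(.5693,-.2277),(185.93,254.5)),("pin now",(.5693,-.2277),(178.13,248.32)),("rod hung",(.5430,.2530),(244.31,164.08)),("rod now",(.5685,-.0975),(193.83,220.4))):
    print(n,[round(brentq(lambda z:proj(c,[*p,z])[1]-v,0,.4),4) for c,v in((A,vs[0]),(B,vs[1]))])
```

```text
pin before [0.1207, 0.1216]
pin now [0.1574, 0.1536]
rod hung [0.1364, 0.1386]
rod now [0.1566, 0.1574]
```

```bash
python3 -c "from rig import manip;print(manip.sign_off())"
```

```text
the job is handed in; nothing more can be done
None
```

I slid the depth rod into the bore until it bottomed at about 51 mm (peak wrist force reading 13 N), released it, and raised the index pin level with its top to within about 1 mm by touch and camera readings; the job is handed in, no verdict was returned.

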